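# Clear the paste jar off the pressing board and weight the board

## Robot

A 6-joint arm with a two-finger parallel gripper is mounted at the origin on the work surface; the furniture and walls round the work are solid. World frame = base frame: x ahead of the robot, y to its left, z up, the work surface at z = 0. Lengths are in m, angles in rad, forces in N, time in s.
With the tool pointing down it reaches from about 0.35 to 0.8 m from the base axis. Payload 7.3 kg.
Tool frame: the origin (TCP) lies where the fingers leave the gripper's body, on its centre line; the fingertips stand 73 mm ahead of it and the grasp point (between the pads) lies 54 mm ahead of it (bot.grip_point_offset is the distance from the TCP to the grasp point, in m); z points along the fingers, y is the direction in which the jaws open and shut (so a half turn about z gives the same grasp; the last joint's range is limited). The gripper opens to 85 mm and grips with 20 to 120 N. Pads are 22 mm wide; open, the fingers measure 114 mm over their backs; the gripper's body (76 mm by 85 mm) begins 54 mm behind the grasp point. The pads swing forward as they close: fully open they stand 13 mm farther back than shut.
Start: joints at [1.132, 0.342, 1.524, -0, 1.275, -0.146], TCP at [0.152, 0.503, 0.304] pointing down, gripper open.
Joint ranges: [-2.53, 2.53], [-0.77, 2.02], [0.04, 2.7], [-1, 4.14], [0.28, 2.66], [-3.11, 3.11]. Speed limits (rad/s): [2.57, 2.57, 3.14, 3.14, 3.14, 3.14].

## Interface

Orientations are given as a rotation vector (axis times angle).
In Python, from bench import bot, imaging gives the robot as it stands. The module is installed in compiled form; this text tells all that it offers.
- The arm moves only by the tool apply_moves, never from a script. Its argument "motion" is a list of rows, each a list of 3 entries, a list of its own where there are three numbers: the turn, a rotation vector about the tool's x, y, z in degrees, then the shift along the tool's x, y, z in cm, then the closure, from 0 (fully open) to 1 (shut). In form: [[[ax, ay, az], [x, y, z], grip], ...]. A call has 1 to 20 rows; each row is the pose to reach, as a shift and turn from the pose commanded when the call began, along the tool's axes at that moment; what a row does not reach only later rows make up. A row lasts 1/10 s, in which the tool goes at most 50 mm and 8.59 degrees, less where a joint would pass 70% of its speed; a pose out of reach is approached as far as the arm can. A call with a gripper value outside its range is refused whole. The fingers move at their own pace and stop on an object; the grip force is fixed at half the most. Time passes only in rows, so rows that repeat a pose let the fingers close. It gives the time, the measured TCP pose, the force and the opening at its end, in the units of the state.
- bot.get_obs(): the state, without advancing time (a new reading comes with each control period).
- imaging.grab_frame(name): name is "scene" or "top"; returns the picture (384x512x3 uint8, red, green, blue); there is no depth.
- imaging.camera_model(name): a dict with "fov_y" (degrees; the focal length in pixels is half the picture's height over the tangent of half this angle, whatever the lens; pixels are square), "cx", "cy" (the principal point, pixels), "extrinsics" (4x4, takes a point from world to camera coordinates). Camera axes: x right, y up, looking along -z (the intrinsics and any distortion apply to the point x, -y, -z); pixel columns grow to the right and rows downward; lengths in m; the calibration is good to about 2 mm. A picture is of the moment at which its call begins. camera_model takes no time and is no camera call.
- bot.close_job(): hands the job in, once; it reports no verdict.
Trained networks look in the newest picture that a camera, given by its name, has taken for a name from the list of things; names that differ only in an ending like _2 or _b are one class to them, and where a whole thing is asked for, a point or a joint stands for the part that bears it (a point fixed in the world has none). Each returns a list of dicts, best first, with "conf" (0 to 1); they miss things now and then, are a little off and sometimes report something else, mostly with a low value. They report only what shows in the picture. A call takes as long as a camera call. They do not tell look-alikes from the thing itself.
- imaging.search_frame(camera, name): "rect" ([centre column, centre row, width, height] in pixels, round what is visible of it).
- imaging.spot_point(camera, name): "location" ([column, row] in pixels: a listed point, or the origin of a listed thing).
The state is a dict: "time_s": time; "q": joint angles; "joint_velocities": joint speeds; "effort": joint torques, N m; "eef_pos": TCP position; "eef_rot": TCP orientation; "wrist_force": force on the tool from outside, world axes, zero at the start; "ft_torque": the same for the moment, N m; "width": finger opening in m.
Only numpy, scipy, OpenCV 4.12 (cv2) and the standard library are available. Lean on these libraries where they do the work, as an engineer would, in place of code of your own. Each camera call takes 0.05 s, during which the arm holds its last target.

## Task

A small paste jar with a black lid has been left standing on the bare tan pressing board. Put that jar upright into the blue tray, then gently lay the grey lead weight flat on the middle of the pressing board, lengthwise along the board. Leave the board itself where it lies.

Things in the scene. Friction and masses are not known exactly. Their poses are not given: they have to be found in the camera images.
- jar: small white paste jar with a black screw lid, 49 mm diameter, 60 mm high, 0.14 kg; at the start it stands upright on the pressing board. Its solid (graspable) part reaches up to 50 mm; the top 10 mm of the lid is look only. Origin: centre of its underside; z points up out of the lid. (Another, bigger jar with a red lid stands in the blue tray and stays there.)
- board: bare tan pressing board (a flat block with no picture on top), 100 mm along its x, 130 mm along its y, 24 mm thick, 0.22 kg, loose on the table. Origin: centre of its underside; z up, so its top is at z = 24 mm. (The similar sized stack with a photo picture on top is a wad of prints, not the board.)
- weight: grey cloth-covered lead weight, a block with rounded edges, 100 mm along its x, 46 mm along its y (solid width 44 mm), 27 mm high, 0.4 to 0.8 kg, lying flat on the table. Origin: centre of its underside; z up.
- tray: shallow open blue tray, fixed to the table, 200 mm along its x, 250 mm along its y, rim 32 mm high, walls 5 mm, inner floor 5 mm above its origin. Origin: centre of its underside; z up; x points away from the robot. A red-lidded jar (55 mm diameter, 80 mm high) stands in it at about x = +55 mm, y = +80 mm of the tray; the rest of the tray is empty.
Things that resemble listed ones, but are neither listed nor needed, are in the scene too. Leave any pink look-alike of the weight alone. What is shaped like the jar but yellow is not meant.

How it is judged:
On the way:
1. the black-lidded jar stands upright on the floor of the blue tray, let go (x of jar in the frame of tray between -0.08 and 0.08 m and y of jar in the frame of tray between -0.105 and 0.105 m and z of jar in the frame of tray below 0.012 m and angle between jar's own z axis and vertical below 0.15 rad and contact force between the fingers and jar below 0.1 N), for 0.2 s.
At the end, for the whole second after the job is handed in: Black-lidded jar upright (8 degrees) on the floor of the blue tray; weight flat on the board, centred within 20 mm along each side of the board, its length along the board's long side within 15 degrees; board within 30 mm of where it lay; all at rest (x of jar in the frame of tray between -0.08 and 0.08 m and y of jar in the frame of tray between -0.105 and 0.105 m and z of jar in the frame of tray below 0.012 m and angle between jar's own z axis and vertical below 0.15 rad and x of weight in the frame of board between -0.02 and 0.02 m and y of weight in the frame of board between -0.02 and 0.02 m and z of weight in the frame of board between 0.018 and 0.03 m and angle between weight's own z axis and vertical below 0.1 rad and angle between the x axis of weight and the y axis of board, either way round below 0.26 rad and distance of board from where it was at the start of the episode below 0.03 m and linear speed of each of weight, jar below 0.02 m/s); the robot touches nothing.
It fails at once if the jar is tipped over (more than 35 degrees) (angle between jar's own z axis and vertical above 0.6 rad).
It fails at once if the board is shoved or carried more than 30 mm (distance of board from where it was at the start of the episode above 0.03 m).
It fails at once if the weight is dropped or rammed onto the board (more than 90 N) (contact force between weight and board above 90 N).
It also fails if it takes over 58 s, if anything falls off the work surface, if the arm or the gripper's body presses on something with over 40 N, if the wrist force passes 120 N, or if a joint passes its speed limit or range.

## Working session

There is one attempt and no reset: what is moved stays moved. The work goes in short steps, Python scripts to look and compute and a tool call to move; the robot and the scene stay as the last step left them, time stands still between calls to the robot, and variables do not carry over. Pictures are saved under pics/ and viewed, and the job is handed in when it is done.

Besides the shell and the picture viewer there is one more tool, called as a command line: name --argument value ..., lists and objects as JSON in quotes. apply_moves: Moves the arm, as the interface text tells. Its arguments: {"type":"object","properties":{"motion":{"type":"array","items":{"type":"array"}}},"required":["motion"]}

```bash
mkdir -p pics; cat > h.py <<'E'
from bench import bot, imaging
import cv2, numpy as np
E
python3 - <<'E'
from h import *
for n in ["scene","top"]:
    im=imaging.grab_frame(n); cv2.imwrite(f"pics/{n}0.png",cv2.cvtColor(im,cv2.COLOR_RGB2BGR))
    m=imaging.camera_model(n); print(n,{k:(np.round(v,4).tolist() if k=="extrinsics" else v) for k,v in m.items()})
    for t in ["jar","board","weight","tray"]:
        print(t,"R",[(np.round(d["rect"]).tolist(),round(d["conf"],2)) for d in imaging.search_frame(n,t)][:4],"P",[(np.round(d["location"],1).tolist(),round(d["conf"],2)) for d in imaging.spot_point(n,t)][:4])
o=bot.get_obs(); print(o["time_s"],o["eef_pos"],o["eef_rot"],o["width"],bot.grip_point_offset)
E
```

```text
scene {'fov_y': 45.53285948456121, 'cx': 261.4224224218036, 'cy': 183.46876718216342, 'extrinsics': [[0.6378, -0.7702, 0.0009, -0.3377], [0.3755, 0.3119, 0.8728, -0.2638], [-0.6725, -0.5564, 0.4881, -0.967], [0.0, 0.0, 0.0, 1.0]]}
jar R [([257.0, 209.0, 20.0, 26.0], 0.95), ([278.0, 246.0, 19.0, 32.0], 0.89)] P [([278.2, 257.4], 0.79), ([254.5, 218.9], 0.74)]
board R [([257.0, 221.0, 58.0, 33.0], 0.68)] P [([255.4, 223.6], 0.62)]
weight R [([345.0, 193.0, 37.0, 18.0], 0.8), ([298.0, 187.0, 26.0, 20.0], 0.59)] P [([297.5, 188.3], 0.83)]
tray R [([186.0, 174.0, 96.0, 50.0], 0.87), ([255.0, 210.0, 19.0, 25.0], 0.51)] P [([186.9, 173.2], 0.82)]
top {'fov_y': 53.91545399251351, 'cx': 260.4843630423545, 'cy': 199.84744956135597, 'extrinsics': [[0.0211, -0.9997, 0.0077, -0.0009], [0.9914, 0.0219, 0.1287, -0.5325], [-0.1289, 0.0049, 0.9917, -1.0328], [0.0, 0.0, 0.0, 1.0]]}
jar R [([286.0, 232.0, 19.0, 20.0], 0.73), ([329.0, 258.0, 24.0, 18.0], 0.71)] P [([284.8, 231.1], 0.79), ([324.5, 255.4], 0.6)]
board R [([282.0, 227.0, 52.0, 44.0], 0.97)] P [([281.0, 226.5], 0.95)]
weight R [([318.0, 136.0, 34.0, 35.0], 0.95), ([276.0, 158.0, 21.0, 32.0], 0.79)] P [([315.1, 135.3], 0.93), ([272.1, 158.4], 0.84)]
tray R [([152.0, 202.0, 95.0, 77.0], 0.77)] P [([155.1, 198.7], 0.66)]
0.9 [0.15151796 0.50267888 0.30392923] [4.58333573e-01 3.10796223e+00 1.86330935e-04] 0.08513923598526717 0.0539
```

View pics/scene0.png

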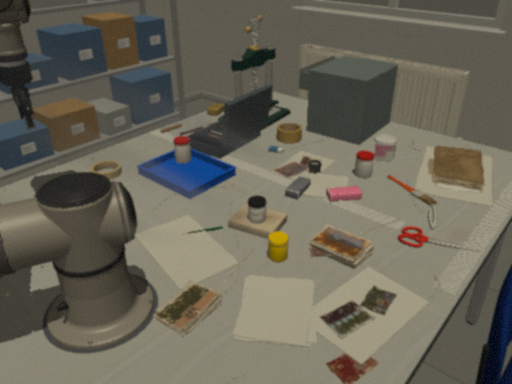

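View pics/top0.png

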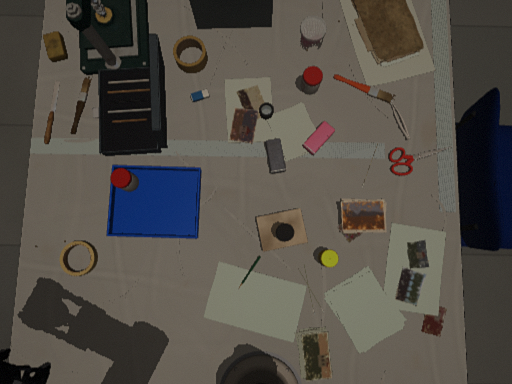

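```bash
python3 - <<'E'
import cv2
a=cv2.imread("pics/top0.png")[95:285,90:400]; cv2.imwrite("pics/top0z.png",cv2.resize(a,None,fx=2.5,fy=2.5,interpolation=cv2.INTER_CUBIC))
a=cv2.imread("pics/scene0.png")[130:290,120:380]; cv2.imwrite("pics/scene0z.png",cv2.resize(a,None,fx=3,fy=3,interpolation=cv2.INTER_CUBIC))
E
```

```text
(no output)
```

View pics/top0z.png

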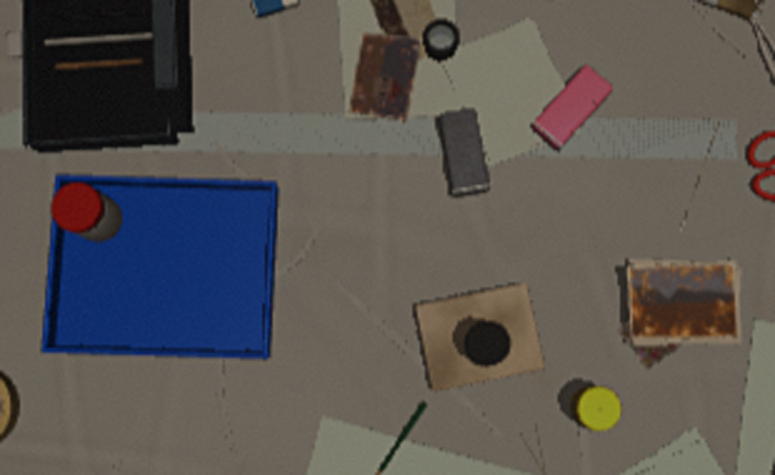

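View pics/scene0z.png

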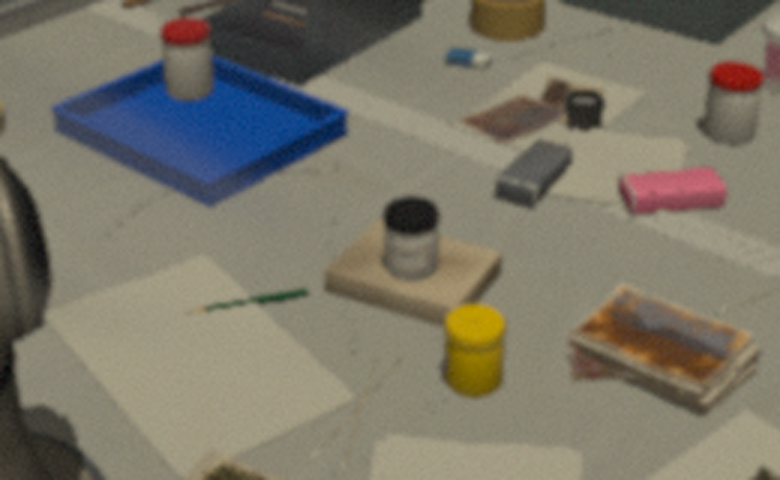

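The top view (2.5x zoom, offset 90,95) shows the board corners at zoom (415,303), (526,283), (543,369) and (431,389). The black lid is at (487,343), the grey weight centre at (462,150), and the tray spans (57,175) to (270,357). The yellow jar at (600,408) and the pink block at (573,107) are decoys. Next I triangulate from both views.

```bash
cat >> h.py <<'E'
from scipy.optimize import least_squares
H=None
def ray(n,p):
    m=imaging.camera_model(n);E=np.array(m["extrinsics"]);f=192/np.tan(np.radians(m["fov_y"]/2))
    d=E[:3,:3].T@np.array([(p[0]-m["cx"])/f,-(p[1]-m["cy"])/f,-1]);return -E[:3,:3].T@E[:3,3],d/np.linalg.norm(d)
def plane(n,p,z):
    c,d=ray(n,p);return c+d*(z-c[2])/d[2]
def proj(n,P):
    m=imaging.camera_model(n);E=np.array(m["extrinsics"]);f=192/np.tan(np.radians(m["fov_y"]/2))
    q=E[:3,:3]@np.asarray(P)+E[:3,3];return np.array([m["cx"]+f*q[0]/-q[2],m["cy"]-f*q[1]/-q[2]])
def tri(a,b):
    (c,d),(e,g)=ray("top",a),ray("scene",b)
    s=np.linalg.lstsq(np.stack([d,-g],1),e-c,rcond=None)[0];A=c+s[0]*d;B=e+s[1]*g
    return (A+B)/2,np.linalg.norm(A-B)
tz=lambda x,y:(90+(x+.5)/2.5-.5,95+(y+.5)/2.5-.5)
sz=lambda x,y:(120+(x+.5)/3-.5,130+(y+.5)/3-.5)
E
python3 - <<'E'
from h import *
np.set_printoptions(precision=4,suppress=True)
def rect(name,tc,z):
    c=np.array([plane("top",tz(*p),z) for p in tc]);e=np.diff(np.vstack([c,c[:1]]),axis=0)
    print(name,c.mean(0),"sides",np.linalg.norm(e,axis=1),"dir",np.degrees(np.arctan2(e[:,1],e[:,0])))
    return c
B=rect("board",[(415,303),(526,283),(543,369),(431,389)],.024)
W=rect("weight",[(437,113),(472,108),(488,186),(452,193)],.027)
T=rect("tray",[(57,175),(277,183),(269,357),(42,351)],.032)
print("jar top",plane("top",tz(487,343),.06+.024))
print("tri jar lid",tri(tz(487,343),sz(411,214)))
print("tri weight",tri(tz(462.5,150),sz(535,167)))
print("tri board right near corner",tri(tz(543,369),sz(442,305)), tri(tz(526,283),sz(500,261)),tri(tz(415,303),sz(385,222)),tri(tz(431,389),sz(327,268)))
print("tri tray",tri(tz(277,183),sz(346,115)),tri(tz(269,357),sz(210,187)),tri(tz(42,351),sz(55,108)))
for P in list(B)+list(W)+list(T):print((proj("scene",P)-[120,130])*3)
print("rotmat",cv2.Rodrigues(bot.get_obs()["eef_rot"])[0])
E
```

```text
board [ 0.452  -0.0498  0.024 ] sides [0.1285 0.099  0.1282 0.0985] dir [ -78.5092 -168.4084  101.2416   11.8083]
weight [ 0.6662 -0.0274  0.027 ] sides [0.0412 0.0942 0.0423 0.0962] dir [ -80.3    -167.8626  102.4837   11.4577]
tray [0.5232 0.3108 0.032 ] sides [0.2517 0.1983 0.2533 0.2007] dir [-90.821  179.7978  89.7123  -0.6788]
jar top [ 0.4412 -0.055   0.084 ]
tri jar lid (array([ 0.4418, -0.0557,  0.0795]), np.float64(0.0011192562041399529))
tri weight (array([ 0.6686, -0.0285,  0.0182]), np.float64(0.0011485079282665181))
tri board right near corner (array([ 0.4135, -0.1194,  0.0279]), np.float64(0.007551338340940884)) (array([ 0.5134, -0.103 ,  0.0146]), np.float64(0.0022442117732441873)) (array([0.4902, 0.021 , 0.0178]), np.float64(0.006184771717746143)) (array([0.3923, 0.0019, 0.0241]), np.float64(0.003222247614944358))
tri tray (array([0.6218, 0.1859, 0.0255]), np.float64(0.001956387838076603)) (array([0.4232, 0.1858, 0.0251]), np.float64(0.0005577450984922299)) (array([0.4262, 0.4374, 0.0291]), np.float64(0.005401759677394338))
[377.0267 216.0286]
[500.1444 251.1522]
[450.3493 307.232 ]
[322.3742 267.2832]
[532.2671 134.5736]
[568.2877 144.0098]
[531.6222 184.8218]
[492.2484 174.9693]
[190.5033  45.8909]
[346.4963 109.2757]
[208.5169 180.3205]
[ 49.0493 104.7154]
rotmat [[-0.9574  0.2887  0.    ]
 [ 0.2887  0.9574  0.0001]
 [ 0.      0.0001 -1.    ]]
```

apply_moves --motion '[[[0,0,0],[-43.9,-45.0,8],0],[[0,0,0],[-43.9,-45.0,8],0],[[0,0,0],[-43.9,-45.0,8],0],[[0,0,0],[-43.9,-45.0,8],0],[[0,0,0],[-43.9,-45.0,8],0],[[0,0,0],[-43.9,-45.0,8],0],[[0,0,0],[-43.9,-45.0,8],0],[[0,0,0],[-43.9,-45.0,8],0],[[0,0,0],[-43.9,-45.0,8],0],[[0,0,0],[-43.9,-45.0,8],0],[[0,0,0],[-43.9,-45.0,8],0],[[0,0,0],[-43.9,-45.0,8],0],[[0,0,0],[-43.9,-45.0,8],0],[[0,0,0],[-43.9,-45.0,8],0],[[0,0,0],[-43.9,-45.0,8],0],[[0,0,0],[-43.9,-45.0,8],0],[[0,0,0],[-43.9,-45.0,8],0],[[0,0,0],[-43.9,-45.0,8],0],[[0,0,0],[-43.9,-45.0,8],0],[[0,0,0],[-43.9,-45.0,8],0]]'

```text
time_s: 2.9
eef_pos: [0.4419, -0.0545, 0.224]
eef_rot: [0.457, 3.108, 0.0]
wrist_force: [0.2, 0.1, -0.5]
width: 0.0856
```

apply_moves --motion '[[[0,0,0],[0,0,3],0],[[0,0,0],[0,0,5],0],[[0,0,0],[0,0,7],0],[[0,0,0],[0,0,9],0],[[0,0,0],[0,0,10.5],0],[[0,0,0],[0,0,11.6],0],[[0,0,0],[0,0,11.6],0],[[0,0,0],[0,0,11.6],0]]'

```text
time_s: 3.7
eef_pos: [0.4422, -0.0549, 0.1081]
eef_rot: [0.458, 3.108, 0.0]
wrist_force: [-0.4, 0.7, -0.6]
width: 0.0855
```

```bash
python3 - <<'E'
from h import *
a=imaging.grab_frame("scene")[130:290,120:380,::-1]; cv2.imwrite("pics/s1.png",cv2.resize(a,None,fx=3,fy=3,interpolation=cv2.INTER_CUBIC))
o=bot.get_obs();print(o["eef_pos"],o["wrist_force"])
E
```

```text
[ 0.44236468 -0.0549542   0.10845093] [0.26974855 0.56951789 0.79531025]
```

View pics/s1.png

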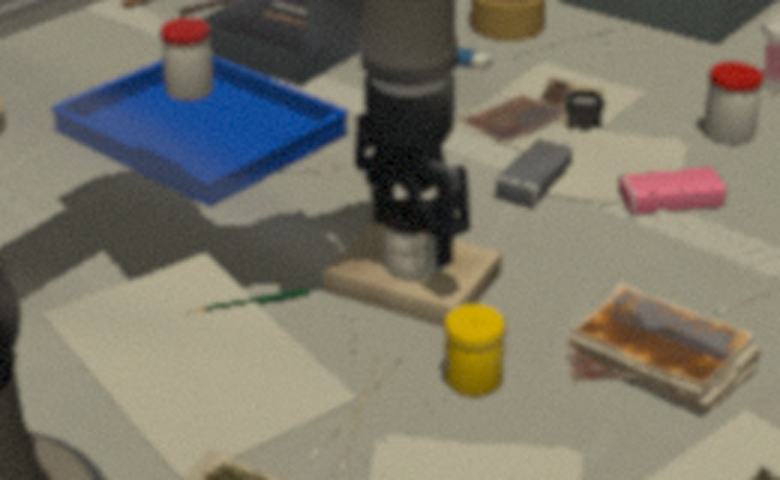

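The jar at zoom (411,255) stands between the fingers, which straddle it without touching. I close the gripper.

apply_moves --motion '[[[0,0,0],[0,0,0],0.3],[[0,0,0],[0,0,0],0.4],[[0,0,0],[0,0,0],0.5],[[0,0,0],[0,0,0],0.7],[[0,0,0],[0,0,0],1],[[0,0,0],[0,0,0],1],[[0,0,0],[0,0,0],1],[[0,0,0],[0,0,0],1],[[0,0,0],[0,0,0],1],[[0,0,0],[0,0,-1],1],[[0,0,0],[0,0,-3],1],[[0,0,0],[0,0,-5],1],[[0,0,0],[0,0,-7],1],[[0,0,0],[0,0,-9],1],[[0,0,0],[0,0,-9],1]]'

```text
time_s: 5.25
eef_pos: [0.443, -0.0552, 0.2005]
eef_rot: [0.457, 3.103, -0.001]
wrist_force: [0.4, 0.2, -1.5]
width: 0.0469
```

```bash
python3 - <<'E'
from h import *
a=imaging.grab_frame("scene")[130:290,120:380,::-1]; cv2.imwrite("pics/s2.png",cv2.resize(a,None,fx=3,fy=3,interpolation=cv2.INTER_CUBIC))
o=bot.get_obs();print(o["eef_pos"],o["wrist_force"],o["width"])
E
```

```text
[ 0.44238184 -0.05497147  0.19906168] [-0.6683529  -0.6835298  -1.32291676] 0.04693493868611314
```

View pics/s2.png

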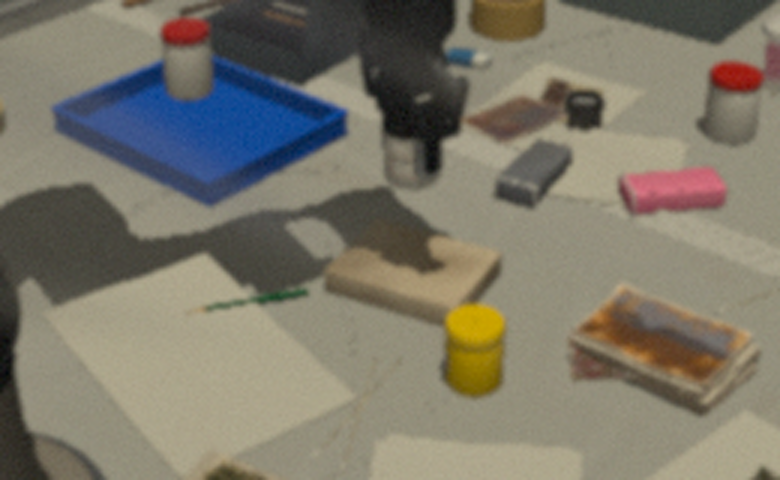

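apply_moves --motion '[[[0,0,0],[0.2,2,0],1],[[0,0,0],[0.5,5,0],1],[[0,0,0],[0.8,8,0],1],[[0,0,0],[1.2,12,0],1],[[0,0,0],[1.6,16,0],1],[[0,0,0],[2,20,0],1],[[0,0,0],[2.4,24,0],1],[[0,0,0],[2.8,27,0],1],[[0,0,0],[3.2,30,0],1],[[0,0,0],[3.4,32,0],1],[[0,0,0],[3.4,32.4,0],1],[[0,0,0],[3.4,32.4,1],1],[[0,0,0],[3.4,32.4,3],1],[[0,0,0],[3.4,32.4,5],1],[[0,0,0],[3.4,32.4,7],1],[[0,0,0],[3.4,32.4,8.5],1],[[0,0,0],[3.4,32.4,9],1],[[0,0,0],[3.4,32.4,9],1],[[0,0,0],[3.4,32.4,9],1]]'

```text
time_s: 7.2
eef_pos: [0.5032, 0.2647, 0.1083]
eef_rot: [0.459, 3.107, 0.0]
wrist_force: [-0.3, -0.2, -0.8]
width: 0.0468
```

```bash
python3 - <<'E'
from h import *
a=imaging.grab_frame("scene")[130:290,120:380,::-1]; cv2.imwrite("pics/s3.png",cv2.resize(a,None,fx=3,fy=3,interpolation=cv2.INTER_CUBIC))
o=bot.get_obs();print(o["eef_pos"],o["wrist_force"],o["width"])
E
```

```text
[0.50332583 0.26491684 0.1086029 ] [ 0.74413495 -0.05428496 -1.31659021] 0.04695621201031798
```

View pics/s3.png

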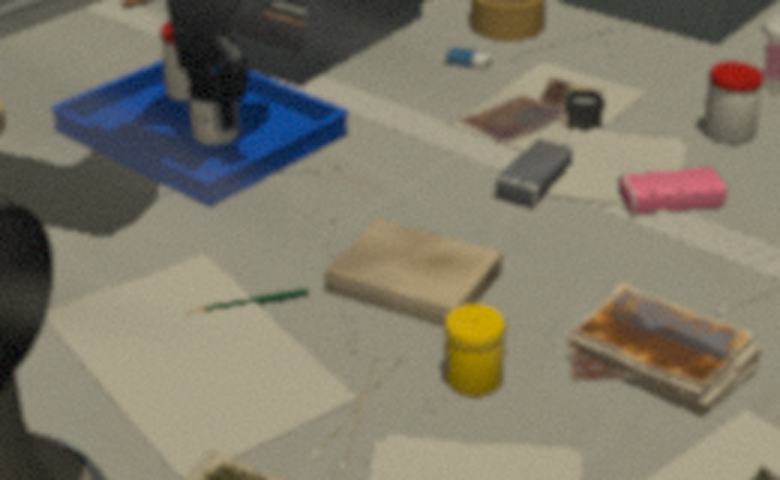

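The jar is held upright at zoom (215,120), over the tray floor and clear of the red-lidded jar. I lower it slowly and watch the force.

apply_moves --motion '[[[0,0,0],[0,0,0.4],1],[[0,0,0],[0,0,0.8],1],[[0,0,0],[0,0,1.2],1],[[0,0,0],[0,0,1.5],1],[[0,0,0],[0,0,1.7],1],[[0,0,0],[0,0,1.8],1],[[0,0,0],[0,0,1.8],1],[[0,0,0],[0,0,1.8],1]]'

```text
time_s: 8.05
eef_pos: [0.503, 0.2652, 0.09]
eef_rot: [0.458, 3.108, 0.0]
wrist_force: [-0.1, 0.6, -1.3]
width: 0.0469
```

apply_moves --motion '[[[0,0,0],[0,0,0.05],1],[[0,0,0],[0,0,0.1],1],[[0,0,0],[0,0,0.1],1],[[0,0,0],[0,0,0.1],1]]'

```text
time_s: 8.45
eef_pos: [0.503, 0.2652, 0.0897]
eef_rot: [0.458, 3.107, 0.001]
wrist_force: [-1.8, -0.2, 6.0]
width: 0.0471
```

There is 6 N of contact, so the jar is on the floor. I release it and lift away.

apply_moves --motion '[[[0,0,0],[0,0,0],0.4],[[0,0,0],[0,0,0],0.3],[[0,0,0],[0,0,0],0.1],[[0,0,0],[0,0,0],0],[[0,0,0],[0,0,0],0],[[0,0,0],[0,0,0],0],[[0,0,0],[0,0,-2],0],[[0,0,0],[0,0,-5],0],[[0,0,0],[0,0,-8],0],[[0,0,0],[0,0,-12],0],[[0,0,0],[0,0,-15],0],[[0,0,0],[0,0,-15],0],[[0,0,0],[0,0,-15],0]]'

```text
time_s: 9.75
eef_pos: [0.5029, 0.2652, 0.2393]
eef_rot: [0.458, 3.107, 0.001]
wrist_force: [0.5, -0.4, 0.1]
width: 0.0856
```

```bash
python3 - <<'E'
from h import *
a=imaging.grab_frame("scene")[130:290,120:380,::-1]; cv2.imwrite("pics/s4.png",cv2.resize(a,None,fx=3,fy=3,interpolation=cv2.INTER_CUBIC))
a=imaging.grab_frame("top")[95:285,90:400,::-1]; cv2.imwrite("pics/t4.png",cv2.resize(a,None,fx=2.5,fy=2.5,interpolation=cv2.INTER_CUBIC))
o=bot.get_obs();print(o["time_s"],o["eef_pos"],o["wrist_force"],o["width"],o["q"])
E
```

```text
9.85 [0.50229306 0.26490199 0.23757066] [ 0.17836469  0.41911713 -0.06448201] 0.08563064628947158 [ 3.50331029e-01  4.79368958e-01  1.50026307e+00  9.15100134e-05
  1.16444518e+00 -9.27630957e-01]
```

View pics/s4.png

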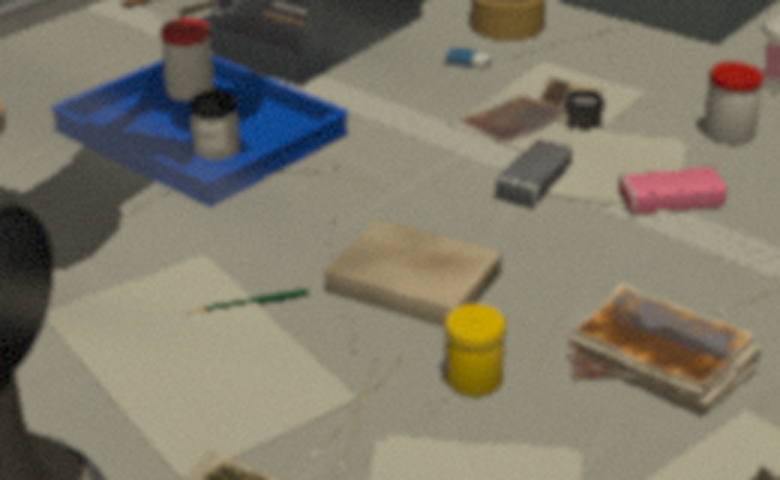

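View pics/t4.png

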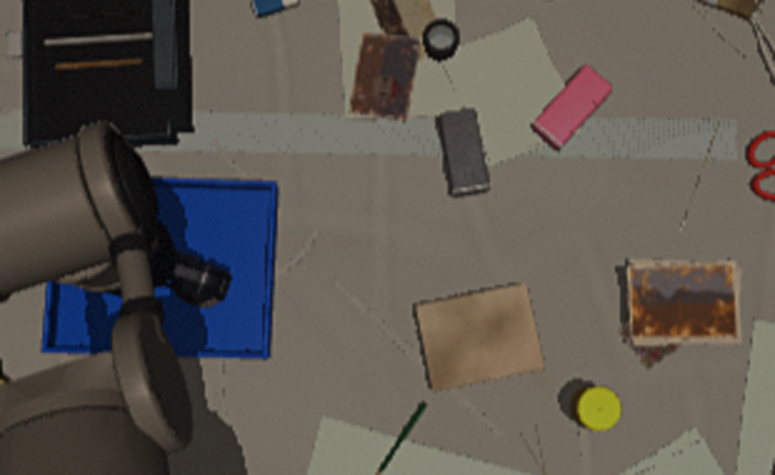

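The black-lidded jar stands upright in the tray at zoom (214,125), and the board is still at its original corners. Next I move over the weight.

apply_moves --motion '[[[0,0,-6],[-4,-4,0],0],[[0,0,-12],[-8,-8,0],0],[[0,0,-18],[-12,-12,0],0],[[0,0,-24],[-16,-16,0],0],[[0,0,-28.8],[-20,-19,0],0],[[0,0,-28.8],[-23,-22,0],0],[[0,0,-28.8],[-24.2,-23.3,0],0],[[0,0,-28.8],[-24.2,-23.3,0],0],[[0,0,-28.8],[-24.2,-23.3,4],0],[[0,0,-28.8],[-24.2,-23.3,7],0],[[0,0,-28.8],[-24.2,-23.3,9],0],[[0,0,-28.8],[-24.2,-23.3,9],0],[[0,0,-28.8],[-24.2,-23.3,9],0]]'

```text
time_s: 11.15
eef_pos: [0.667, -0.0272, 0.1483]
eef_rot: [0.33, -3.123, -0.001]
wrist_force: [0.0, -0.7, 0.3]
width: 0.0854
```

```bash
python3 - <<'E'
from h import *
a=imaging.grab_frame("scene")[100:260,180:440,::-1]; cv2.imwrite("pics/s5.png",cv2.resize(a,None,fx=3,fy=3,interpolation=cv2.INTER_CUBIC))
o=bot.get_obs();print(o["eef_pos"],o["eef_rot"],cv2.Rodrigues(o["eef_rot"])[0].round(4))
E
```

```text
[ 0.66765559 -0.02737162  0.14952508] [-3.29631718e-01  3.12349187e+00 -4.40810804e-05] [[-9.780e-01 -2.087e-01  8.000e-04]
 [-2.087e-01  9.780e-01  1.000e-04]
 [-7.000e-04 -1.000e-04 -1.000e+00]]
```

View pics/s5.png

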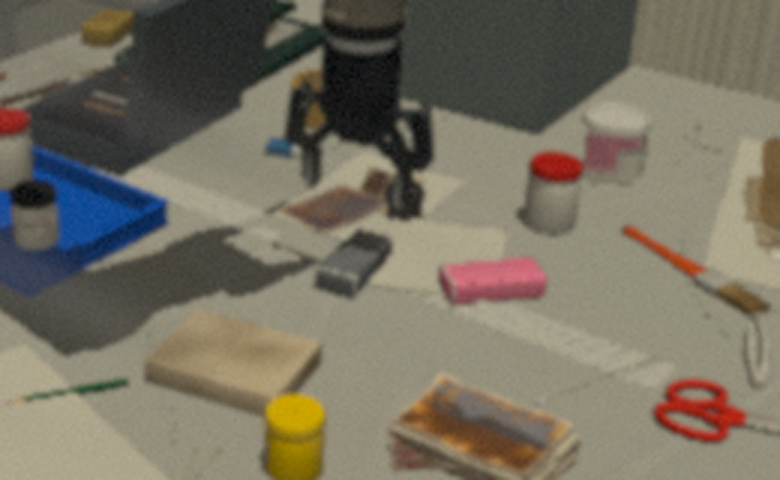

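The open fingers straddle the weight, which is at zoom (353,262) below them. I descend to a TCP height of about 0.083 and close.

apply_moves --motion '[[[0,0,0],[0,0,1.5],0],[[0,0,0],[0,0,3],0],[[0,0,0],[0,0,4.5],0],[[0,0,0],[0,0,5.5],0],[[0,0,0],[0,0,6.2],0],[[0,0,0],[0,0,6.6],0],[[0,0,0],[0,0,6.6],0],[[0,0,0],[0,0,6.6],0.2],[[0,0,0],[0,0,6.6],0.35],[[0,0,0],[0,0,6.6],0.45],[[0,0,0],[0,0,6.6],0.6],[[0,0,0],[0,0,6.6],1],[[0,0,0],[0,0,6.6],1],[[0,0,0],[0,0,6.6],1],[[0,0,0],[0,0,6.6],1],[[0,0,0],[0,0,6.6],1]]'

```text
time_s: 12.8
eef_pos: [0.668, -0.0281, 0.0841]
eef_rot: [-0.329, 3.122, -0.001]
wrist_force: [-1.2, -0.8, 6.1]
width: 0.0432
```

apply_moves --motion '[[[0,0,0],[0,0,-1],1],[[0,0,0],[0,0,-2],1],[[0,0,0],[0,0,-4],1],[[0,0,0],[0,0,-6],1],[[0,0,0],[0,0,-8],1],[[0,0,0],[0,0,-9],1],[[0,0,0],[0,0,-9],1],[[0,0,0],[0,0,-9],1]]'

```text
time_s: 13.6
eef_pos: [0.6669, -0.0276, 0.1721]
eef_rot: [0.329, -3.123, -0.001]
wrist_force: [0.0, 0.5, -5.6]
width: 0.0436
```

```bash
python3 - <<'E'
from h import *
a=imaging.grab_frame("scene")[100:260,180:440,::-1]; cv2.imwrite("pics/s6.png",cv2.resize(a,None,fx=3,fy=3,interpolation=cv2.INTER_CUBIC))
a=imaging.grab_frame("top")[60:250,180:440,::-1]; cv2.imwrite("pics/t6.png",cv2.resize(a,None,fx=3,fy=3,interpolation=cv2.INTER_CUBIC))
o=bot.get_obs();print(o["eef_pos"],o["eef_rot"],o["wrist_force"],o["ft_torque"],o["width"])
E
```

```text
[ 0.66669168 -0.02767157  0.17139864] [ 3.28670755e-01 -3.12175345e+00 -1.31577909e-03] [-0.41158229  0.13354187 -5.50555872] [0.02372978 0.06416271 0.00443548] 0.043503652687753434
```

View pics/s6.png

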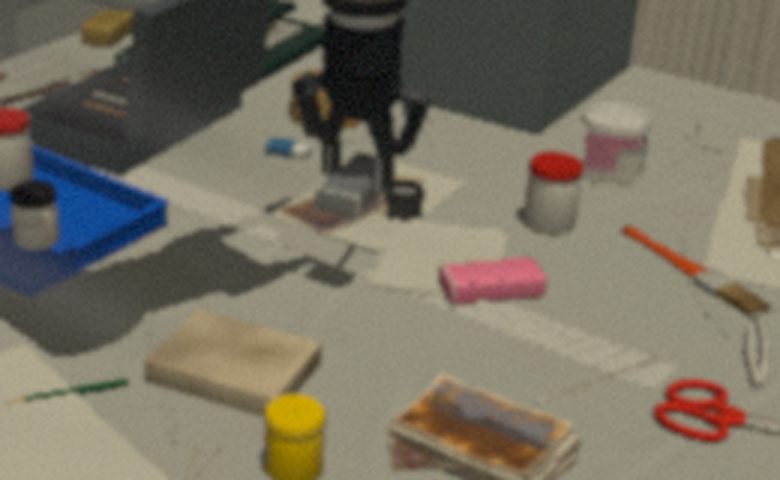

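View pics/t6.png

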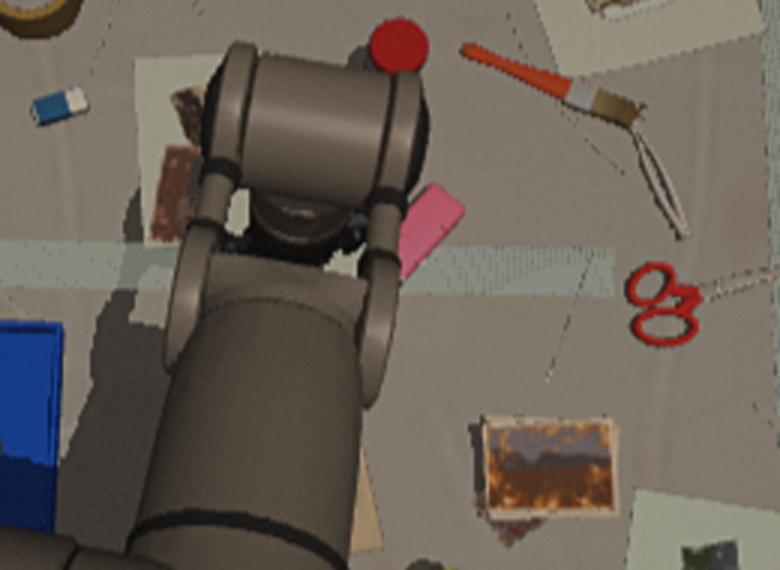

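The weight is held level between the fingers at zoom (348,190), and the wrist reads 5.5 N. I swing it over the board and turn it 90 degrees.

apply_moves --motion '[[[0,0,4],[1,0.1,0],1],[[0,0,10],[3,0.3,0],1],[[0,0,17],[5,0.5,0],1],[[0,0,24],[7,0.7,0],1],[[0,0,31],[9,0.9,0],1],[[0,0,38],[11,1.2,0],1],[[0,0,45],[13,1.4,0],1],[[0,0,52],[15,1.6,0],1],[[0,0,59],[17,1.8,0],1],[[0,0,66],[19,2,0],1],[[0,0,73],[20.5,2.2,0],1],[[0,0,80],[21.5,2.3,0],1],[[0,0,86],[21.5,2.3,0],1],[[0,0,90.4],[21.5,2.3,1],1],[[0,0,90.4],[21.5,2.3,2],1],[[0,0,90.4],[21.5,2.3,3],1],[[0,0,90.4],[21.5,2.3,3.5],1],[[0,0,90.4],[21.5,2.3,3.5],1],[[0,0,90.4],[21.5,2.3,3.5],1]]'

```text
time_s: 15.6
eef_pos: [0.4524, -0.0501, 0.1378]
eef_rot: [-1.984, -2.435, 0.0]
wrist_force: [-0.5, 0.5, -5.1]
width: 0.0438
```

```bash
python3 - <<'E'
from h import *
a=imaging.grab_frame("scene")[130:290,120:380,::-1]; cv2.imwrite("pics/s7.png",cv2.resize(a,None,fx=3,fy=3,interpolation=cv2.INTER_CUBIC))
o=bot.get_obs();R=cv2.Rodrigues(o["eef_rot"])[0];print(o["eef_pos"],R.round(3),np.degrees(np.arctan2(R[1,1],R[0,1])),o["wrist_force"],o["ft_torque"],o["width"])
E
```

```text
[ 0.45251659 -0.05010402  0.1380243 ] [[-0.202  0.979  0.   ]
 [ 0.979  0.202 -0.   ]
 [-0.     0.    -1.   ]] 11.651200607499108 [-0.00724189  0.41552548 -4.7620566 ] [-0.00676011 -0.01121623  0.03636571] 0.04351833104924833
```

View pics/s7.png

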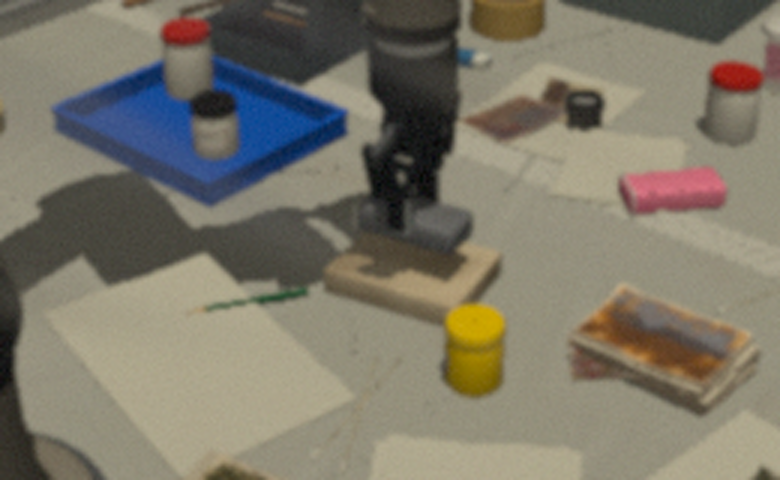

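The weight at zoom (415,228) is level, lies along the board and is centred over it. I lower it, creeping for the last part.

apply_moves --motion '[[[0,0,0],[0,0,0.5],1],[[0,0,0],[0,0,1.1],1],[[0,0,0],[0,0,1.7],1],[[0,0,0],[0,0,2.2],1],[[0,0,0],[0,0,2.5],1],[[0,0,0],[0,0,2.7],1],[[0,0,0],[0,0,2.8],1],[[0,0,0],[0,0,2.8],1]]'

```text
time_s: 16.45
eef_pos: [0.4523, -0.0501, 0.1098]
eef_rot: [-1.985, -2.435, -0.0]
wrist_force: [0.7, -0.3, -4.0]
width: 0.0432
```

apply_moves --motion '[[[0,0,0],[0,0,0.05],1],[[0,0,0],[0,0,0.1],1],[[0,0,0],[0,0,0.1],1]]'

```text
time_s: 16.75
eef_pos: [0.4523, -0.0501, 0.1089]
eef_rot: [1.985, 2.435, 0.0]
wrist_force: [0.1, -0.4, -5.6]
width: 0.0435
```

apply_moves --motion '[[[0,0,0],[0,0,0.05],1],[[0,0,0],[0,0,0.1],1],[[0,0,0],[0,0,0.1],1]]'

```text
time_s: 17.05
eef_pos: [0.4523, -0.0501, 0.1081]
eef_rot: [1.985, 2.435, 0.0]
wrist_force: [-0.6, 0.3, -0.3]
width: 0.0436
```

The board now carries the weight, since the wrist load has gone to about 0. I release and retreat.

apply_moves --motion '[[[0,0,0],[0,0,0.02],1],[[0,0,0],[0,0,0.02],0.4],[[0,0,0],[0,0,0.02],0.3],[[0,0,0],[0,0,0.02],0.2],[[0,0,0],[0,0,0.02],0],[[0,0,0],[0,0,0.02],0],[[0,0,0],[0,0,0.02],0],[[0,0,0],[0,0,-1.5],0],[[0,0,0],[0,0,-4],0],[[0,0,0],[0,0,-8],0],[[0,0,0],[0,0,-12],0],[[0,0,0],[0,0,-16],0],[[0,0,0],[0,0,-16],0]]'

```text
time_s: 18.35
eef_pos: [0.4543, -0.0506, 0.2729]
eef_rot: [1.979, 2.428, 0.007]
wrist_force: [-0.2, 0.1, -0.4]
width: 0.0857
```

apply_moves --motion '[[[0,0,0],[4,0,0],0],[[0,0,0],[8,0,0],0],[[0,0,0],[12,0,0],0],[[0,0,0],[16,0,0],0],[[0,0,0],[20,0,0],0],[[0,0,0],[24,0,0],0],[[0,0,0],[28,0,0],0],[[0,0,0],[30,0,0],0],[[0,0,0],[30,0,0],0],[[0,0,0],[30,0,0],0]]'

```text
time_s: 19.35
eef_pos: [0.3915, 0.2436, 0.2672]
eef_rot: [-1.983, -2.436, 0.002]
wrist_force: [0.2, -0.4, -0.4]
width: 0.0851
```

```bash
python3 - <<'E'
from h import *
a=imaging.grab_frame("scene")[130:290,120:380,::-1]; cv2.imwrite("pics/s8.png",cv2.resize(a,None,fx=3,fy=3,interpolation=cv2.INTER_CUBIC))
a=imaging.grab_frame("top")[95:285,90:400,::-1]; cv2.imwrite("pics/t8.png",cv2.resize(a,None,fx=2.5,fy=2.5,interpolation=cv2.INTER_CUBIC))
o=bot.get_obs();print(o["time_s"],o["eef_pos"],o["wrist_force"],o["width"])
E
```

```text
19.45 [0.391955   0.24283573 0.26753548] [ 0.53384736 -0.74122272 -0.1321521 ] 0.08522787030687999
```

View pics/s8.png

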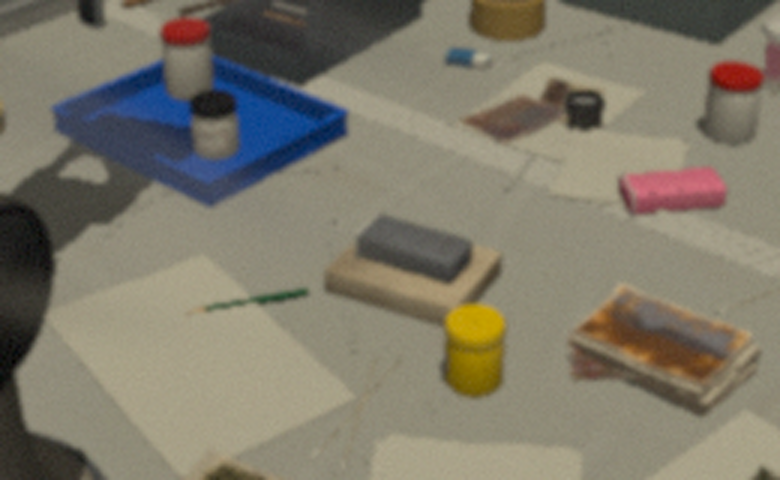

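View pics/t8.png

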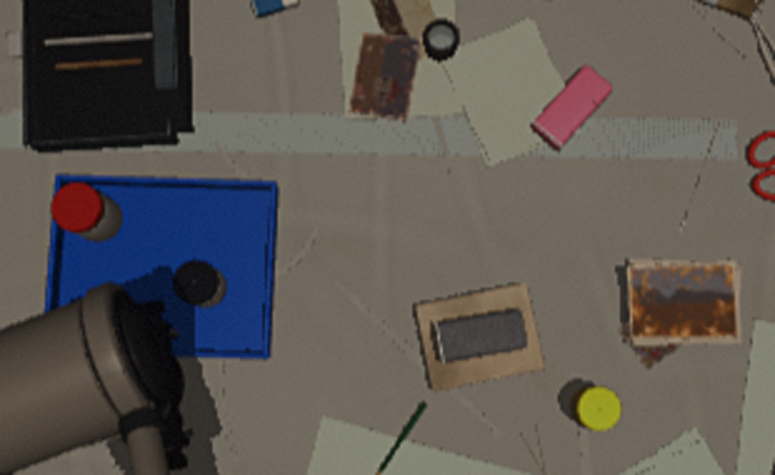

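The weight's centre, at zoom (481,334), nearly coincides with the board's centre at (479,336). It lies flat and lengthwise, the board has not moved, and the jar is upright in the tray. I hand the job in.

```bash
python3 -c "
from bench import bot
print(bot.close_job())"
```

```text
the job is handed in; nothing more can be done
None
```

The black-lidded jar is upright in the blue tray and the grey lead weight lies flat on the middle of the pressing board. I handed the job in at about 19.5 s of the 58 s allowed; no verdict was reported.

- **Jar:** I lifted it off the board and set it down at about x = -20 mm, y = -45 mm in the tray frame. Floor contact read 6 N, then I let go. The last pictures show it upright and clear of the red-lidded jar.
- **Weight:** I turned it 90° and lowered it gently onto the board. The wrist load had fallen to about 0 N before I released it. In the last top view its centre is about 2 to 3 mm from the board's centre, and it was set down at 11.65°, against about 11.6° measured for the board.
- **Board and decoys:** The board's corners are where they were at the start. The yellow jar and pink block were not touched, and the gripper is open and clear of everything.
- **Disagreement between views:** The scene camera sat about 2 px from the top camera. Triangulated heights were therefore off by up to about 9 mm: 80 mm against 84 mm for the jar lid, and 18 mm against 27 mm for the weight's top. I used the heights from the text, and the later contact heights agreed with them to within about 1 mm.

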